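# Open the hearing-aid charger on its catch

### The arm

A 6-joint arm with a two-finger parallel gripper is mounted at the origin on the work surface. World frame = base frame: x ahead of the robot, y to its left, z up, the work surface at z = 0. Lengths are in m, angles in rad, forces in N, time in s.
With the tool pointing down it reaches from about 0.35 to 0.975 m from the base axis. Payload 4.9 kg.
Tool frame: the origin (TCP) lies between the finger pads; the fingertips stand 8 mm ahead of it and the grasp point (between the pads) lies 11 mm behind it; z points along the fingers, y is the direction in which the jaws open and shut (so a half turn about z gives the same grasp; the last joint's range is limited). The gripper opens to 85 mm and grips with 20 to 120 N. Pads are 22 mm wide; open, the fingers measure 114 mm over their backs; the gripper's body (76 mm by 85 mm) begins 54 mm behind the grasp point. The pads swing forward as they close: fully open they stand 13 mm farther back than shut.
Start: joints at [1.218, 0.053, 1.613, -0, 1.476, -0.119], TCP at [0.145, 0.608, 0.239] pointing down, gripper open.
Joint ranges: [-3.01, 3.01], [-1.01, 2.22], [0.06, 2.58], [-1.02, 4.17], [0.09, 2.62], [-3.14, 3.14]. Speed limits (rad/s): [2.57, 2.57, 3.14, 3.14, 3.14, 3.14].

### API

Orientations are given as a unit quaternion [w, x, y, z].
In Python, from cell import arm gives the robot as it stands.
- The arm moves only by the tool jog_arm, never from a script. Its argument "moves" is a list of rows, each a list of 3 entries, a list of its own where there are three numbers: the shift along the world's x, y, z in m, then the turn, a rotation vector about the world's x, y, z in degrees, then the closure, from 0 (fully open) to 1 (shut). A call has 1 to 10 rows; each row is the pose to reach, as a shift and turn from the pose commanded when the call began; what a row does not reach only later rows make up. A row lasts 1/12 s, in which the tool goes at most 41.7 mm and 7.16 degrees, less where a joint would pass 70% of its speed; a pose out of reach is approached as far as the arm can. A call with a gripper value outside its range is refused whole. The fingers move at their own pace and stop on an object; "newtons" is the grip in N (left out, the last holds). Time passes only in rows, so rows that repeat a pose let the fingers close. It gives the time, the measured TCP pose, the force and the opening at its end, in the units of the state.
- arm.observe(): the state, without advancing time (a new reading comes with each control period).
- arm.snapshot(name): name is "side" or "top" or "wrist"; returns a dict with "image" (384x512x3 uint8, blue, green, red), "fovy" (degrees; the focal length in pixels is half the picture's height over the tangent of half this angle, whatever the lens; pixels are square), "cx", "cy" (the principal point, pixels), "position" and "rotation" of the camera in the world. Camera axes: x right, y up, looking along -z (the intrinsics and any distortion apply to the point x, -y, -z); pixel columns grow to the right and rows downward; lengths in m; the calibration is good to about 2 mm. A picture is of the moment at which its call begins. There is no depth.
- arm.close_job(): hands the job in, once; it reports no verdict.
Trained networks look in the newest picture that a camera, given by its name, has taken for a name from the list of things; names that differ only in an ending like _2 or _b are one class to them, and where a whole thing is asked for, a point or a joint stands for the part that bears it (a point fixed in the world has none). Each returns a list of dicts, best first, with "p" (0 to 1); they miss things now and then, are a little off and sometimes report something else, mostly with a low value. They report only what shows in the picture. A call takes as long as a camera call. They do not tell look-alikes from the thing itself.
- arm.masks_of(camera, query): "region" (384x512 bool, what is visible of it) and "bbox" ([centre column, centre row, width, height] in pixels, round what is visible of it).
- arm.pinpoint(camera, query): "location" ([column, row] in pixels: a listed point, or the origin of a listed thing).
The state is a dict: "time": time; "q": joint angles; "joint_vel": joint speeds; "joint_torque": joint torques, N m; "ee_pos": TCP position; "ee_rot": TCP orientation; "force": force on the tool from outside, world axes, zero at the start; "torque": the same for the moment, N m; "grip_width": finger opening in m.
Only numpy, scipy, OpenCV 4.12 (cv2) and the standard library are available. Lean on these libraries where they do the work, as an engineer would, in place of code of your own. Each camera call takes 0.05 s, during which the arm holds its last target. There are 200 camera calls.

### The job

Get the hearing-aid charger ready for the night: with the fingertips, push its spring-loaded sliding lid right back to its stop, then let go so that it springs forward again onto its stop pin and stays caught there, part open, with the charging cradles uncovered. Push only, do not lean hard on the charger, and do not grip, lift or shift any of the other things on the table; finish with the hand clear.

Things in the scene. Friction and masses are not known exactly. Their poses are not given: they have to be found in the camera images.
- charger: White hearing-aid charger box, 200 mm long (x), 120 mm wide (y), 54 mm high to its side rails, held fast on the table; its rear end wall stands 68 mm high. Origin: centre of its underside. Own x axis points from its front (open-bay end, roughly towards the robot) to its rear, the way the lid slides open; y to the left, z up. A bay 42 mm long with two cradles lies behind its 22 mm front strip, under the shut lid.
- lid (a joint): How far the grey sliding lid stands back along the charger's x axis, in m: 0 shut, 0.066 right back at its stop, 0.044 caught on the stop pin (part open, cradles uncovered). A damped spring always pulls it shut, 3 N when shut to 7 N at the stop; pushing takes 1 to 2 N more. Let go before 0.046 it runs shut again; let go beyond, it comes forward and rests on the pin.
- lid_face (a point): Middle of the ribbed upright finger step on the lid, the face to push on: it looks to the front (charger -x), 93 mm wide, 16 mm high (from 55.5 to 71.5 mm above the table; this point lies half-way up at 63.5 mm), and moves with the lid. In front of it the lid goes on as a flat lip 18 mm long with its top 55.5 mm above the table; behind it the lid is a flat hood 86 mm long, 93 mm wide. Axes as the charger's.
- stop_pin (a joint): How far the steel stop pin is pushed down, in m: 0 = fully up. 8 mm thick, upright, round-topped, sprung, standing 7 mm out of the charger's left (+y) rail, 34 mm behind the charger's centre. A lug on the lid's left edge rides it down and it pops up behind the passing lug (the click). Pushing it down by hand would let the lid go.
- bay (a point): Centre of the bay's mouth, 57 mm before the charger's centre, 50 mm above the table; uncovered when the lid is caught open.
- pill_bottle: bystander: amber pill bottle with white twist cap, 41 mm across, 82 mm tall, standing; origin at the centre of its underside
- aid_case: bystander: grey hearing-aid carrying case, rounded box 78 x 56 x 34 mm; origin at the centre of its underside
- cream_jar: bystander: round white cream jar with metal lid, 61 mm across, 42 mm tall; origin at the centre of its underside
- coaster: bystander: round wooden coaster, 96 mm across, 8 mm thick; origin at the centre of its underside
- tumbler: bystander: glass tumbler on the coaster, 72 mm across, 95 mm tall; origin at the centre of its underside
Mind the look-alikes: they are no part of the job. What is shaped like the charger but orange or yellow is not meant.

How it is judged:
By the outcome, as a careful person would: the job done as asked, in the order asked, and still so for the second after the job is handed in, with the robot touching nothing.
It also fails if it takes over 38 s, if anything falls off the work surface, if the arm or the gripper's body presses on something with over 40 N, if the wrist force passes 120 N, or if a joint passes its speed limit or range.

## Working session

There is one attempt and no reset: what is moved stays moved. The work goes in short steps, Python scripts to look and compute and a tool call to move; the robot and the scene stay as the last step left them, time stands still between calls to the robot, and variables do not carry over. Pictures are saved under pics/ and viewed, about 8 in all and at most 12, crops included, and the job is handed in when it is done.

Besides the shell and the picture viewer there is one more tool, called as a command line: name --argument value ..., lists and objects as JSON in quotes. jog_arm: Moves the arm, as the interface text tells. Its arguments: {"type":"object","properties":{"moves":{"type":"array","items":{"type":"array"}},"newtons":{"type":"number"}},"required":["moves"]}

```bash
mkdir -p pics; cat > h.py <<'E'
import numpy as np, cv2
from cell import arm
def ray(s,u,v):
    f=s["image"].shape[0]/2/np.tan(np.radians(s["fovy"])/2)
    d=np.array([(u-s["cx"])/f,-(v-s["cy"])/f,-1.0])
    return np.array(s["position"]),np.array(s["rotation"])@d
def onz(s,u,v,z):
    p,d=ray(s,u,v); return p+d*(z-p[2])/d[2]
def proj(s,P):
    f=s["image"].shape[0]/2/np.tan(np.radians(s["fovy"])/2)
    c=np.array(s["rotation"]).T@(np.array(P)-s["position"])
    return np.array([s["cx"]+f*c[0]/-c[2], s["cy"]-f*c[1]/-c[2]])
E
ls; python3 - <<'E'
from h import *
ims=[]
for n in ("top","side"):
    s=arm.snapshot(n); print({k:v for k,v in s.items() if k!="image"})
    cv2.imwrite(f"pics/{n}0.png",s["image"])
    for q in ("charger","lid_face","stop_pin","bay"):
        r=arm.pinpoint(n,q)
        zz={"charger":0,"lid_face":.0635,"stop_pin":.06,"bay":.05}[q]
        print(n,q,[(np.round(x["location"],1).tolist(),round(x["p"],2),np.round(onz(s,*x["location"],zz),3).tolist()) for x in r])
print(arm.observe())
E
```

```text
h.py
pics
{'fovy': 57.24723788517676, 'cx': 246.96304722351834, 'cy': 193.65467363655605, 'position': array([0.48847311, 0.03373948, 1.03442853]), 'rotation': array([-0.69965891, -0.04864045,  0.0279107 ,  0.71227278])}Traceback (most recent call last):
  File "<stdin>", line 9, in <module>
  File "h.py", line 8, in onz
    p,d=ray(s,u,v); return p+d*(z-p[2])/d[2]
        ~~~^^^^^^^
  File "h.py", line 6, in ray
    return np.array(s["position"]),np.array(s["rotation"])@d
                                   ~~~~~~~~~~~~~~~~~~~~~~~^~
ValueError: matmul: Input operand 1 has a mismatch in its core dimension 0, with gufunc signature (n?,k),(k,m?)->(n?,m?) (size 3 is different from 4)
```

```bash
cat > h.py <<'E'
import numpy as np, cv2
from scipy.spatial.transform import Rotation as R
from cell import arm
def cam(s):
    w,x,y,z=s["rotation"]
    return s["image"].shape[0]/2/np.tan(np.radians(s["fovy"])/2),R.from_quat([x,y,z,w]).as_matrix()
def onz(s,u,v,z):
    f,M=cam(s); d=M@[(u-s["cx"])/f,-(v-s["cy"])/f,-1.0]; p=np.array(s["position"])
    return p+d*(z-p[2])/d[2]
def proj(s,P):
    f,M=cam(s); c=M.T@(np.array(P)-s["position"])
    return np.array([s["cx"]+f*c[0]/-c[2], s["cy"]-f*c[1]/-c[2]])
E
python3 - <<'E'
from h import *
for n in ("top","side"):
    s=arm.snapshot(n); print({k:v for k,v in s.items() if k!="image"})
    cv2.imwrite(f"pics/{n}0.png",s["image"])
    for q in ("charger","lid_face","stop_pin","bay"):
        r=arm.pinpoint(n,q)
        zz={"charger":0,"lid_face":.0635,"stop_pin":.06,"bay":.05}[q]
        print(n,q,[(np.round(x["location"],1).tolist(),round(x["p"],2),np.round(onz(s,*x["location"],zz),3).tolist()) for x in r])
print(arm.observe())
E
```

```text
{'fovy': 57.24723788517676, 'cx': 246.96304722351834, 'cy': 193.65467363655605, 'position': array([0.48847311, 0.03373948, 1.03442853]), 'rotation': array([-0.69965891, -0.04864045,  0.0279107 ,  0.71227278])}
top charger [([154.1, 273.9], 0.67, [0.372, 0.337, 0.0]), ([357.3, 232.8], 0.63, [0.481, -0.255, 0.0]), ([237.0, 211.8], 0.56, [0.548, 0.093, 0.0])]
top lid_face [([230.7, 230.0], 0.92, [0.495, 0.108, 0.064]), ([349.6, 253.0], 0.92, [0.428, -0.214, 0.064]), ([143.1, 298.6], 0.66, [0.313, 0.348, 0.064])]Traceback (most recent call last):
  File "<stdin>", line 6, in <module>
ValueError: it knows: aid_case, bay, charger, coaster, cream_jar, lid_face, pill_bottle, tumbler
```

View pics/top0.png

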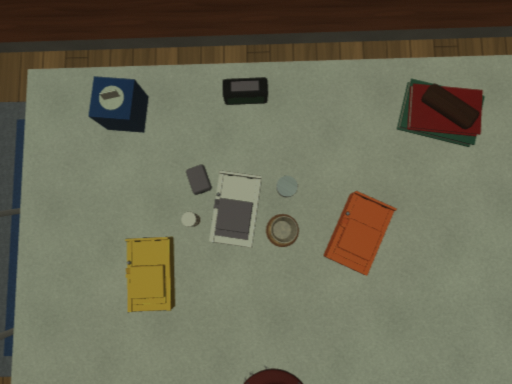

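Top view: the candidates are the white charger (237,210), a yellow look-alike (149,275) and an orange look-alike (360,233). The white one is the target. The grey lid sits around (234,218). The bottle is at (189,219), the case at (199,180), the jar at (288,187) and the tumbler at (283,230).

```bash
python3 - <<'E'
from h import *
S={}
for n in ("top","side"):
    s=S[n]=arm.snapshot(n)
    for q,zz in dict(charger=0,lid_face=.0635,bay=.05,tumbler=0,pill_bottle=0,aid_case=0,cream_jar=0).items():
        r=arm.pinpoint(n,q)
        print(n,q,[(np.round(x["location"],1).tolist(),round(x["p"],2),np.round(onz(s,*x["location"],zz),3).tolist()) for x in r])
    if n=="top":
        for m in arm.masks_of(n,"charger"):
            c=m["bbox"][:2]
            if abs(c[0]-237)<20:
                ct=max(cv2.findContours(m["region"].astype(np.uint8),0,1)[0],key=cv2.contourArea)[:,0]
                P=np.array([onz(s,u,v,.054)[:2] for u,v in ct],np.float32)
                print("rect",cv2.minAreaRect(P),cv2.boxPoints(cv2.minAreaRect(P)))
s=S["top"]; a=cv2.resize(s["image"][160:260,170:310],None,fx=5,fy=5,interpolation=cv2.INTER_CUBIC)
cv2.imwrite("pics/topc.png",cv2.convertScaleAbs(a,alpha=1.6)); cv2.imwrite("pics/side0.png",S["side"]["image"])
print({k:v for k,v in S["side"].items() if k!="image"}); print(arm.observe())
E
```

```text
top charger [([356.1, 230.6], 0.88, [0.487, -0.251, 0.0]), ([236.8, 208.5], 0.78, [0.558, 0.094, 0.0]), ([154.7, 272.6], 0.61, [0.375, 0.336, 0.0]), ([279.7, 230.1], 0.6, [0.492, -0.031, 0.0]), ([229.7, 230.9], 0.58, [0.493, 0.116, 0.0])]
top lid_face [([230.7, 231.8], 0.94, [0.49, 0.108, 0.064]), ([147.7, 300.0], 0.92, [0.31, 0.335, 0.064]), ([350.2, 251.5], 0.8, [0.432, -0.215, 0.064])]
top bay [([231.8, 229.6], 0.97, [0.496, 0.106, 0.05]), ([352.8, 249.1], 0.94, [0.437, -0.226, 0.05]), ([147.2, 293.9], 0.86, [0.323, 0.341, 0.05])]
top tumbler []
top pill_bottle [([196.2, 217.5], 0.79, [0.533, 0.214, 0.0])]
top aid_case [([200.9, 180.4], 0.79, [0.644, 0.2, 0.0])]
top cream_jar [([288.1, 186.7], 0.9, [0.62, -0.059, 0.0])]
rect ((0.5554163455963135, 0.09718427807092667), (0.12157472968101501, 0.20183797180652618), 80.94835662841797) [[0.44619074 0.05303095]
 [0.64551526 0.02127686]
 [0.664642   0.1413376 ]
 [0.46531743 0.1730917 ]]
rect ((0.528222382068634, 0.10794763267040253), (0.10723579674959183, 0.10558956861495972), 81.46666717529297) [[0.46805596 0.06275724]
 [0.5724766  0.047
[... 942 characters left out ...]
7, -0.08726411, -0.17938616])}
{'time': 1.1, 'q': array([ 1.21800232e+00,  5.27100728e-02,  1.61291544e+00, -1.26977471e-05,
        1.47598401e+00, -1.18975284e-01]), 'joint_vel': array([-0.00076928,  0.00112537,  0.00120829,  0.0010256 ,  0.00044085,
        0.00094465]), 'joint_torque': array([ 1.50644115e-03, -3.93682802e+01, -3.70470607e+01, -4.84567420e-05,
        5.53012815e-04, -1.51384143e-05]), 'ee_pos': array([0.14478927, 0.60797567, 0.23928809]), 'ee_rot': array([ 4.17383382e-06,  1.16642633e-01,  9.93173951e-01, -9.67937732e-06]), 'force': array([-0.82915735, -0.06008919,  0.15221927]), 'torque': array([ 0.02455813,  0.07853888, -0.01218076]), 'grip_width': 0.08555720293736052}
```

View pics/topc.png

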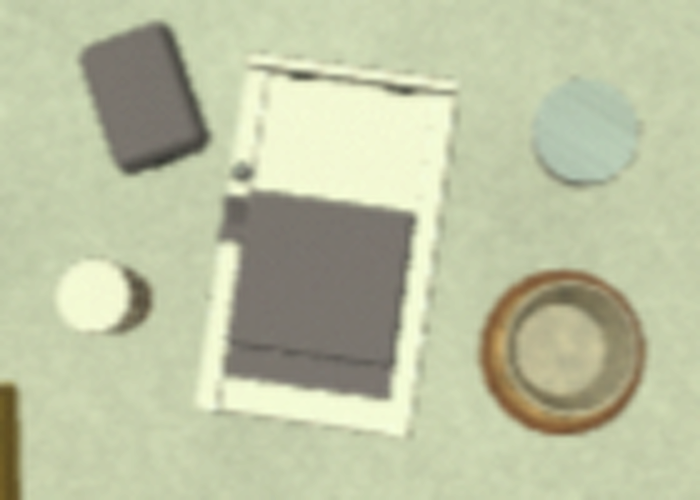

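View pics/side0.png

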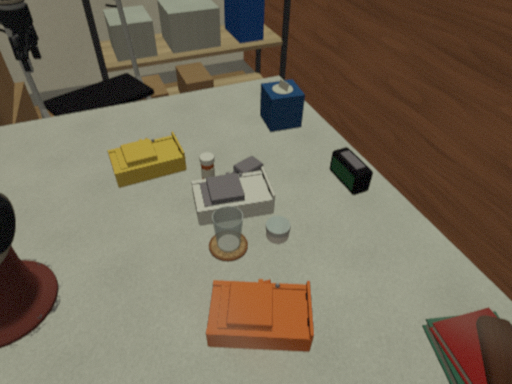

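White charger: centre ≈ (0.556, 0.099), yaw ≈ -9°. The step face is at about (0.491, 0.109) with the lid shut. Next I move the hand in front of the face, up high with the fingers closed.

jog_arm --moves '[[[0.022, -0.035, 0], [0, 0, 2], 1], [[0.044, -0.07, 0], [0, 0, 4.4], 1], [[0.066, -0.105, 0], [0, 0, 4.4], 1], [[0.088, -0.14, 0], [0, 0, 4.4], 1], [[0.11, -0.175, 0], [0, 0, 4.4], 1], [[0.132, -0.21, 0], [0, 0, 4.4], 1], [[0.154, -0.245, 0], [0, 0, 4.4], 1], [[0.176, -0.28, 0], [0, 0, 4.4], 1], [[0.198, -0.315, 0], [0, 0, 4.4], 1], [[0.22, -0.35, 0], [0, 0, 4.4], 1]]' --newtons 20

```text
time: 1.93
ee_pos: [0.3654, 0.2562, 0.2397]
ee_rot: [0.001, 0.078, 0.997, 0.0]
force: [0.2, 1.0, -0.2]
grip_width: 0.0
```

jog_arm --moves '[[[0.022, -0.035, -0.01], [0, 0, 0], 1], [[0.044, -0.07, -0.03], [0, 0, 0], 1], [[0.066, -0.105, -0.05], [0, 0, 0], 1], [[0.085, -0.135, -0.07], [0, 0, 0], 1], [[0.088, -0.141, -0.08], [0, 0, 0], 1], [[0.088, -0.141, -0.08], [0, 0, 0], 1]]'

```text
time: 2.43
ee_pos: [0.4519, 0.1142, 0.1559]
ee_rot: [-0.003, 0.081, 0.997, -0.001]
force: [-0.3, 0.5, -0.6]
grip_width: -0.0002
```

```bash
python3 - <<'E'
from h import *
s=arm.snapshot("wrist"); f,M=cam(s); print(s["position"],f); o=arm.observe(); print(o["ee_pos"],o["ee_rot"])
a=s["image"].copy()
for q,zz in dict(lid_face=.0635,bay=.05).items():
    print(q,[(np.round(x["location"],1).tolist(),round(x["p"],2),np.round(onz(s,*x["location"],zz),3).tolist()) for x in arm.pinpoint("wrist",q)])
c=np.array([.556,.099]); ex=np.array([.9877,-.1564]); ey=np.array([.1564,.9877])
def W(x,y,z): return np.r_[c+ex*x+ey*y,z]
for P in [W(-.1,.06,.054),W(-.1,-.06,.054),W(.1,.06,.068),W(.1,-.06,.068),W(.034,.053,.061),W(-.064,.0465,.0715),W(-.064,-.0465,.0715)]:
    p=proj(s,P); 
    if abs(p).max()<2000: cv2.drawMarker(a,(int(p[0]),int(p[1])),(0,0,255),0,10)
cv2.imwrite("pics/w1.png",cv2.resize(a,None,fx=1.5,fy=1.5))
E
```

```text
[0.36809697 0.12767394 0.29038007] 289.65395930163277
[0.45202866 0.11572651 0.15756215] [-1.98498853e-03  8.00490168e-02  9.96788930e-01 -2.09370906e-04]
lid_face [([250.6, 241.5], 0.71, [0.492, 0.105, 0.064]), ([248.9, 239.2], 0.42, [0.49, 0.104, 0.064])]
bay [([250.6, 237.5], 0.95, [0.496, 0.104, 0.05])]
```

View pics/w1.png

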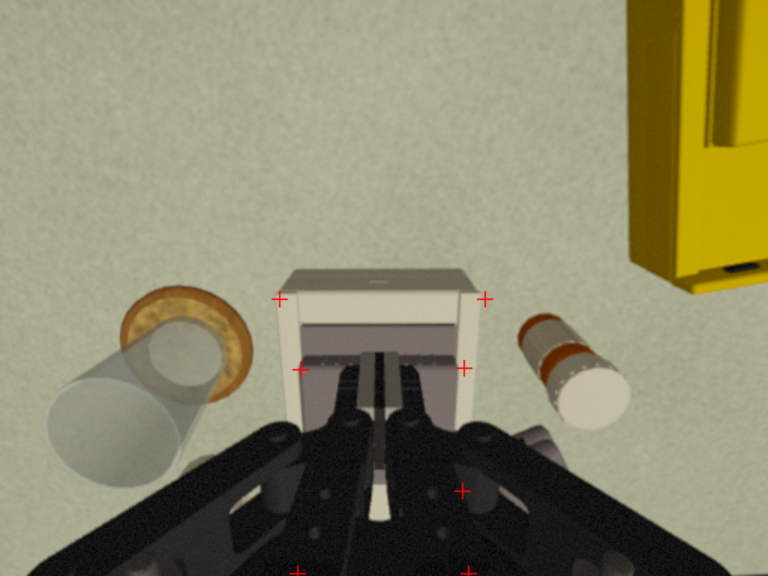

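The wrist view agrees with the model to about 2 mm: front corners at (283,298) and (480,298), step face at row ~360, fingers centred at column ~379. I'll descend in front of the face.

jog_arm --moves '[[[0, 0, -0.03], [0, 0, 0], 1], [[0, 0, -0.055], [0, 0, 0], 1], [[0, 0, -0.07], [0, 0, 0], 1], [[0, 0, -0.08], [0, 0, 0], 1], [[0, 0, -0.086], [0, 0, 0], 1], [[0, 0, -0.09], [0, 0, 0], 1], [[0, 0, -0.09], [0, 0, 0], 1]]'

```text
time: 3.17
ee_pos: [0.4531, 0.1175, 0.0697]
ee_rot: [0.0, 0.078, 0.997, 0.0]
force: [-0.1, 0.4, 0.7]
grip_width: 0.0002
```

```bash
python3 - <<'E'
from h import *
s=arm.snapshot("side"); o=arm.observe(); print(o["ee_pos"],o["force"],o["ee_rot"])
cv2.imwrite("pics/s1.png",cv2.resize(s["image"][110:260,130:330],None,fx=4,fy=4,interpolation=cv2.INTER_CUBIC))
E
```

```text
[0.45339455 0.11739559 0.070235  ] [ 0.85170858 -0.10363886  0.35311087] [7.29117633e-04 7.81042027e-02 9.96944924e-01 1.43306260e-04]
```

View pics/s1.png

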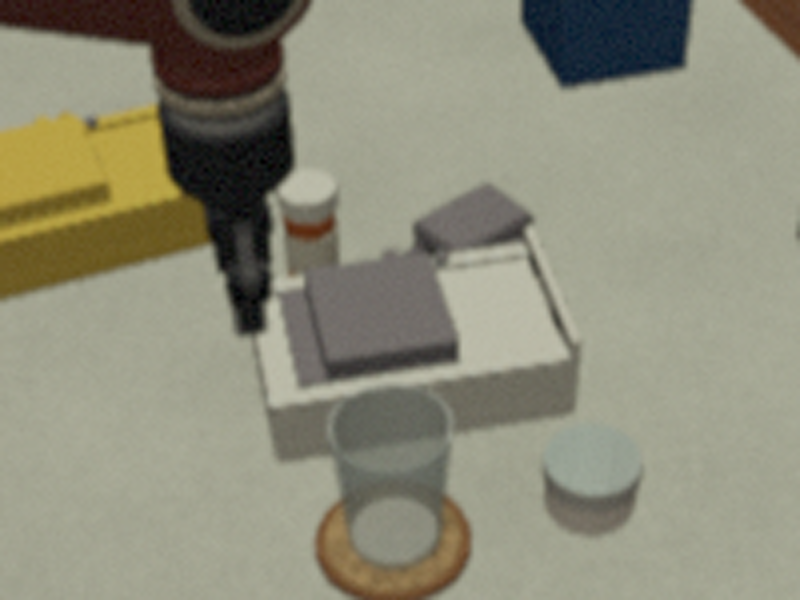

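Tips are in front of the step (crop ≈ (248,330)), lateral centring is fine, and the lid is still shut. Approaching to contact.

jog_arm --moves '[[[0.008, -0.0015, -0.001], [0, 0, 0], 1], [[0.016, -0.003, -0.001], [0, 0, 0], 1], [[0.021, -0.004, -0.001], [0, 0, 0], 1], [[0.025, -0.0045, -0.001], [0, 0, 0], 1], [[0.029, -0.005, -0.001], [0, 0, 0], 1], [[0.033, -0.0055, -0.001], [0, 0, 0], 1], [[0.037, -0.006, -0.001], [0, 0, 0], 1], [[0.037, -0.006, -0.001], [0, 0, 0], 1]]'

```text
time: 3.88
ee_pos: [0.4898, 0.1108, 0.068]
ee_rot: [-0.001, 0.078, 0.997, -0.0]
force: [-2.7, -0.7, 3.0]
grip_width: -0.0002
```

jog_arm --moves '[[[0.005, -0.0008, 0], [0, 0, 0], 1], [[0.011, -0.0017, 0], [0, 0, 0], 1], [[0.017, -0.0027, 0], [0, 0, 0], 1], [[0.023, -0.0036, 0], [0, 0, 0], 1], [[0.029, -0.0046, 0], [0, 0, 0], 1], [[0.035, -0.0055, 0], [0, 0, 0], 1], [[0.04, -0.0063, 0], [0, 0, 0], 1], [[0.044, -0.007, 0], [0, 0, 0], 1], [[0.044, -0.007, 0], [0, 0, 0], 1]]'

```text
time: 4.63
ee_pos: [0.5328, 0.1041, 0.0675]
ee_rot: [-0.002, 0.078, 0.997, 0.0]
force: [-6.1, 0.6, 3.0]
grip_width: -0.0
```

```bash
python3 - <<'E'
from h import *
s=arm.snapshot("side"); 
for i in range(4):
    arm.snapshot("top") if i else 0
    o=arm.observe(); print(o["ee_pos"],o["force"])
cv2.imwrite("pics/s2.png",cv2.resize(s["image"][110:260,130:330],None,fx=4,fy=4,interpolation=cv2.INTER_CUBIC))
E
```

```text
[0.53260472 0.10413542 0.06755114] [-6.11418366  0.6582411   2.30144861]
[0.5324778  0.10415997 0.06753646] [-5.79683449  1.12489088  3.17106634]
[0.53244205 0.10416884 0.06757542] [-5.62938638  0.93824115  3.07273498]
[0.53236845 0.10420172 0.06757226] [-6.00216493  0.24245891  2.42612654]
```

View pics/s2.png

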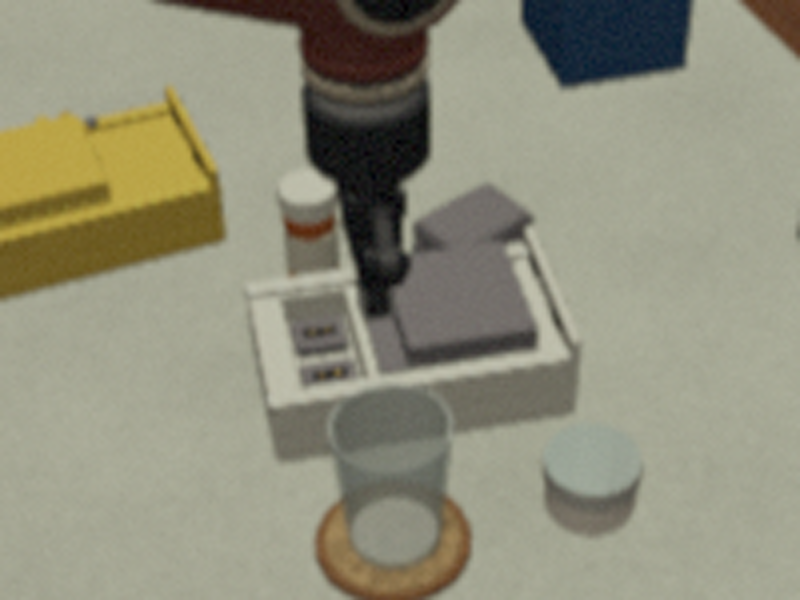

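The lid is moving with ~6 N. The bay is uncovered and the lid is ~13 mm short of its stop. I'll raise 1.5 mm to ease the light vertical contact and creep to the stop.

jog_arm --moves '[[[0.002, -0.0003, 0.001], [0, 0, 0], 1], [[0.004, -0.0006, 0.0015], [0, 0, 0], 1], [[0.006, -0.0009, 0.0015], [0, 0, 0], 1], [[0.008, -0.0013, 0.0015], [0, 0, 0], 1], [[0.01, -0.0016, 0.0015], [0, 0, 0], 1], [[0.011, -0.0017, 0.0015], [0, 0, 0], 1], [[0.011, -0.0017, 0.0015], [0, 0, 0], 1]]'

```text
time: 5.42
ee_pos: [0.5421, 0.1026, 0.0677]
ee_rot: [-0.003, 0.078, 0.997, -0.0]
force: [-5.9, 1.3, -1.4]
grip_width: -0.0004
```

jog_arm --moves '[[[0.001, -0.0002, 0], [0, 0, 0], 1], [[0.002, -0.0003, 0], [0, 0, 0], 1], [[0.003, -0.0005, 0], [0, 0, 0], 1], [[0.004, -0.0006, 0], [0, 0, 0], 1], [[0.004, -0.0006, 0], [0, 0, 0], 1]]'

```text
time: 5.83
ee_pos: [0.546, 0.102, 0.0677]
ee_rot: [-0.003, 0.078, 0.997, -0.0]
force: [-6.2, 1.3, -0.2]
grip_width: 0.0002
```

jog_arm --moves '[[[0.001, -0.0002, 0], [0, 0, 0], 1], [[0.002, -0.0003, 0], [0, 0, 0], 1], [[0.002, -0.0003, 0], [0, 0, 0], 1]]'

```text
time: 6.08
ee_pos: [0.5471, 0.1018, 0.0677]
ee_rot: [-0.005, 0.078, 0.997, -0.0]
force: [-10.0, 1.5, 2.4]
grip_width: -0.0
```

jog_arm --moves '[[[0.001, -0.0002, 0], [0, 0, 0], 1], [[0.002, -0.0003, 0], [0, 0, 0], 1], [[0.002, -0.0003, 0], [0, 0, 0], 1]]'

```text
time: 6.33
ee_pos: [0.5473, 0.1018, 0.0677]
ee_rot: [-0.007, 0.078, 0.997, -0.0]
force: [-18.0, 1.9, 8.1]
grip_width: -0.0001
```

At the stop: the position has stalled at 0.5473 while the force rose to 18 N. Now let go, backing straight off and then up.

jog_arm --moves '[[[-0.015, 0.0024, 0], [0, 0, 0], 1], [[-0.045, 0.007, 0.002], [0, 0, 0], 1], [[-0.075, 0.012, 0.01], [0, 0, 0], 1], [[-0.1, 0.016, 0.03], [0, 0, 0], 1], [[-0.11, 0.017, 0.06], [0, 0, 0], 1], [[-0.12, 0.019, 0.1], [0, 0, 0], 1], [[-0.13, 0.02, 0.13], [0, 0, 0], 1], [[-0.13, 0.02, 0.15], [0, 0, 0], 1], [[-0.13, 0.02, 0.15], [0, 0, 0], 1], [[-0.13, 0.02, 0.15], [0, 0, 0], 1]]'

```text
time: 7.17
ee_pos: [0.4239, 0.1212, 0.2215]
ee_rot: [0.002, 0.078, 0.997, 0.0]
force: [0.7, -0.0, -1.1]
grip_width: 0.0002
```

```bash
python3 - <<'E'
from h import *
s=arm.snapshot("side"); t=arm.snapshot("top"); o=arm.observe(); print(o["time"],o["ee_pos"],o["force"])
a=cv2.resize(s["image"][130:250,170:300],(520,480),interpolation=cv2.INTER_CUBIC)
b=cv2.resize(t["image"][160:260,170:310],(672,480),interpolation=cv2.INTER_CUBIC)
cv2.imwrite("pics/f.png",cv2.resize(np.hstack([a,cv2.convertScaleAbs(b,alpha=1.5)]),(800,322)))
E
```

```text
7.2667 [0.42243081 0.12097721 0.21840212] [-0.93910764 -0.71997428 -1.21940727]
```

View pics/f.png

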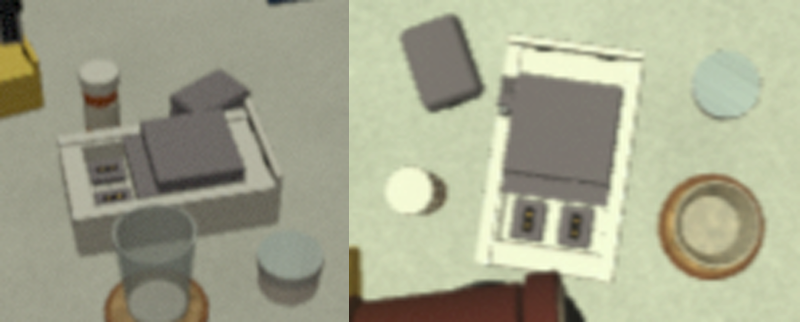

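The lid rests part open with both cradles visible and the neighbours unmoved. I'll wait a second to confirm it stays put, and measure how far open it is.

jog_arm --moves '[[[-0.02, 0, 0.02], [0, 0, 0], 1], [[-0.02, 0, 0.02], [0, 0, 0], 1], [[-0.02, 0, 0.02], [0, 0, 0], 1], [[-0.02, 0, 0.02], [0, 0, 0], 1], [[-0.02, 0, 0.02], [0, 0, 0], 1], [[-0.02, 0, 0.02], [0, 0, 0], 1], [[-0.02, 0, 0.02], [0, 0, 0], 1], [[-0.02, 0, 0.02], [0, 0, 0], 1], [[-0.02, 0, 0.02], [0, 0, 0], 1], [[-0.02, 0, 0.02], [0, 0, 0], 1]]'

```text
time: 8.1
ee_pos: [0.4028, 0.1211, 0.2397]
ee_rot: [-0.0, 0.078, 0.997, -0.0]
force: [0.6, 0.6, -0.4]
grip_width: 0.0004
```

```bash
python3 - <<'E'
from h import *
a0=cv2.imread("pics/top0.png"); t=arm.snapshot("top"); 
for n in ("top","side"):
    s=t if n=="top" else arm.snapshot(n)
    for x in arm.pinpoint(n,"lid_face"):
        P=onz(s,*x["location"],.0635)[:2]-[.556,.099]
        if np.hypot(*P)<.1: print(n,x["p"],"lid ~",P@[.9877,-.1564]+.066)
d=cv2.absdiff(a0,t["image"]).max(2); 
print("bystander diff", {k:int(d[v-12:v+12,u-12:u+12].mean()) for k,(u,v) in dict(bottle=(189,219),case=(199,180),jar=(288,187),tumbler=(283,230)).items()})
b=cv2.resize(t["image"][165:250,200:270],None,fx=7,fy=7,interpolation=cv2.INTER_CUBIC)
cv2.imwrite("pics/f2.png",cv2.convertScaleAbs(b,alpha=1.5)); print(arm.observe()["force"])
E
```

```text
top 0.96 lid ~ 0.045321711425051064
side 0.89 lid ~ 0.04149449755389313
bystander diff {'bottle': 9, 'case': 6, 'jar': 9, 'tumbler': 8}
[0.17271812 0.02496198 0.15412162]
```

View pics/f2.png

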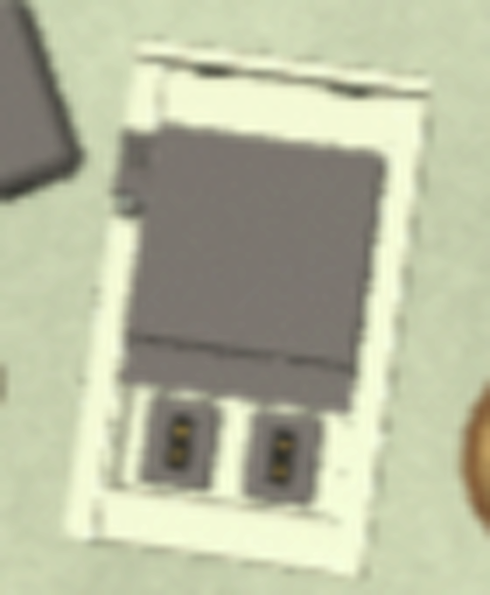

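The lug (135,155) rests against the upright pin (128,205), and both cradles are uncovered at (180,445) and (283,455). Handing in.

```bash
python3 -c "
from cell import arm
print(arm.close_job())"
```

```text
the job is handed in; nothing more can be done
None
```

The white charger's lid is caught part open on its stop pin with both charging cradles uncovered, and the job was handed in at about 8 s.

- **Push:** I pushed the finger step back with closed fingertips until it stalled at the stop. The push peaked at about 18 N horizontally and about 8 N vertically. I then backed straight off and lifted clear.
- **Lid position:** The last pictures show the lug resting against the raised pin. Measured opening was 45 mm in the top view and 41 mm in the side view, against a nominal 44 mm. The two differ by about 4 mm, which I put down to measurement noise. It looked the same about a second after letting go.
- **Other things on the table:** They looked unmoved in the pictures, and a before/after image comparison showed only small differences around each one.
- **Hand:** It is clear of everything, with the force reading about zero.

No check failed.

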